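Fit the missing heat sink and press it on with its nest's clamp

ROBOT

A 7-joint arm with a two-finger parallel gripper is mounted at the origin on the work surface. World frame = base frame: x ahead of the robot, y to its left, z up, the work surface at z = 0. Lengths are in m, angles in rad, forces in N, time in s.
With the tool pointing down it reaches from about 0.425 to 0.875 m from the base axis. Payload 8.4 kg.
Tool frame: the origin (TCP) lies at the very end of the fingers, on their centre line; the grasp point (between the pads) lies 19 mm behind it; z points along the fingers, y is the line along which they close (so a half turn about z gives the same grasp; the last joint's range is limited). The gripper opens to 87 mm and grips with 3 to 60 N. Pads are 19 mm wide; open, the fingers measure 117 mm over their backs; the gripper's body (75 mm by 190 mm) begins 51 mm behind the grasp point.
Start: joints at [1.131, 0.333, 0.04, 1.465, -0.013, 1.343, -0.059], TCP at [0.217, -0.613, 0.223] pointing down, gripper open.
Joint ranges: [-2.58, 2.58], [-0.38, 2.09], [-1.3, 1.39], [0.25, 2.4], [-1.5, 4.64], [0.08, 2.09], [-2.65, 2.65]. Speed limits (rad/s): [2.22, 2.22, 2.79, 2.79, 3.14, 3.14, 3.14].

INTERFACE

Orientations are given as a 3x3 rotation matrix whose columns are the frame's x, y, z axes.
In Python, from station import manip gives the robot as it stands. The module is installed in compiled form; this text tells all that it offers.
- The arm moves only by the tool drive_tool, never from a script. Its arguments are lists of equal length, an entry for each row: "travel": the shift along the tool's x, y, z normalised to -1 to 1, where 1 is 200 mm, a list of three; "rot": the turn, a rotation vector about the tool's x, y, z normalised to -1 to 1, where 1 is pi/4 rad, a list of three; "jaw": the opening, from 0 (shut) to 1 (fully open). A call has 1 to 5 rows; each row is the pose to reach, as a shift and turn from the pose commanded when the call began, along the tool's axes at that moment; what a row does not reach only later rows make up. A row lasts 1/12 s, in which the tool goes at most 41.7 mm and 7.16 degrees, less where a joint would pass 70% of its speed; a pose out of reach is approached as far as the arm can. A call with a number of a shift or a turn outside -1 to 1 is refused whole. A call with a gripper value outside its range is refused whole. The fingers move at their own pace and stop on an object; "newtons" is the grip in N (left out, the last holds). Time passes only in rows, so rows that repeat a pose let the fingers close. It gives the time, the measured TCP pose, the force, the opening and the grip force at its end, in the units of the state.
- manip.state(): the state, without advancing time (a new reading comes with each control period).
- manip.capture(name): name is "side" or "top"; returns the picture (400x640x3 uint8, red, green, blue); there is no depth.
- manip.get_calibration(name): a dict with "fx", "fy", "cx", "cy" (pixels), "D" ([k1, k2, p1, p2, k3] as OpenCV has them; the pictures are not rectified), "xyz" and "attitude" of the camera in the world. Camera axes: x right, y up, looking along -z (the intrinsics and any distortion apply to the point x, -y, -z); pixel columns grow to the right and rows downward; lengths in m; the calibration is good to about 2 mm. A picture is of the moment at which its call begins. get_calibration takes no time and is no camera call.
- manip.sign_off(): hands the job in; it is judged then, once.
The state is a dict: "clock": time; "joint_positions": joint angles; "qd": joint speeds; "joint_torque": joint torques, N m; "tcp_pos": TCP position; "tool_rot": TCP orientation; "force": force on the tool from outside, world axes, zero at the start; "wrist_torque": the same for the moment, N m; "finger_gap": finger opening in m; "gripper_force": force on a finger pad.
Only numpy, scipy, OpenCV 4.12 (cv2) and the standard library are available. Lean on these libraries where they do the work, as an engineer would, in place of code of your own. Each camera call takes 0.05 s, during which the arm holds its last target. There are 200 camera calls.

TASK

One of the two boards in the nest fixture still has no heat sink. Set the loose heat sink down flat (do not drop it) in the middle of that board's bare metal pad, long side along the board's long side; then swing the clamp of that nest over onto it so that it presses on its own for a good second, and swing the clamp fully back open. Leave the other board, its clamp and everything else on the desk alone.

Things in the scene. Friction and masses are not known exactly. Their poses are not given: they have to be found in the camera images.
- jig: Fixed grey nest fixture: plate 172 x 292 x 12 mm with two nests side by side. Origin: on the desk, midway between the nests; x from the robot side to the hinge side (clamp hinges at x = +75 mm), y from the right nest to the left nest, z up. Plate spans x -66 to +106 mm. Rails 6 mm high surround each board.
- nest_left (a point): Centre of the left nest (jig y = +75 mm), on the plate's top, 12 mm above the desk. Either board may lie in it.
- nest_right (a point): Centre of the right nest (jig y = -75 mm), on the plate's top, 12 mm above the desk. Either board may lie in it.
- board_bare: The loose green circuit board WITHOUT heat sink, 100 (x) x 80 (y) x 4 mm, lying in one of the nests (left or right, differs from start to start), x and y along the jig's. Origin: centre of its underside. Small parts up to 14 mm tall stand only near its two short ends (|x| from 38 to 48 mm).
- bare_pad (a point): Centre of the bare board's metal pad (70 x 50 mm, flat, at the board's middle), on the board's top face, 4 mm above its origin, 16 mm above the desk.
- board_fitted: The same kind of loose board, with a heat sink already fitted on its pad, lying in the other nest. Origin: centre of its underside.
- sink: Loose finned aluminium heat sink on the desk, 64 (x) x 44 (y) x 34 mm tall, 0.12 kg: base 6 mm thick, five fins 4 mm thick running along x, the outer two flush with the long sides, so it can be gripped across its 44 mm width. Origin: centre of its underside; z up.
- clamp_left (a joint): Left nest's clamp arm, rad: 2.0 = fully open (its start: leaning back 25 degrees past upright, away from the board); 0 = level, foot resting on the top of a heat sink on the board (-0.08 with no sink). Its weight (0.36 kg) carries it over centre: above 1.57 it swings open by itself, below it swings shut and presses. Lifting takes about 3 N at the grip.
- clamp_right (a joint): Angle of the right nest's clamp arm; same as clamp_left.
- clamp_left_hinge (a point): Point on the left clamp's hinge axis (which is parallel to the jig's y), 66 mm above the desk. At angle q the grip lies 138 mm from it, at (-cos q, 0, sin q) x 138 mm in the jig's axes; the foot (rubber, 18 mm across) lies 75 mm from it.
- clamp_right_hinge (a point): Same point on the right clamp's hinge axis.
- clamp_left_grip (a point): Middle of the black square grip at the end of the left clamp's steel arm: grip 40 mm long along the arm, 16 mm wide along jig y, 16 mm thick; the arm reaches 18 mm beyond this point. Moves with the arm.
- clamp_right_grip (a point): Same point on the right clamp's grip.
- spool: Bystander: solder spool, 60 mm across, 32 mm tall, on the desk to the right. Origin: underside.
- tin: Bystander: round tin with brass wool, 70 mm across, 40 mm tall, on the far left of the desk. Origin: underside.
- driver: Bystander: screwdriver, 170 mm long, lying on the desk beyond the fixture.
There are look-alikes about, which are no part of the job. Leave any purple look-alike of the board_bare alone.

How it is judged:
On the way, in this order (a step that is already met when the one before it is completed fails the run):
1. the heat sink stands flat on the bare board's pad, let go (horizontal distance between sink and bare_pad below 0.008 m and z of sink in the frame of bare_pad between -0.003 and 0.004 m and angle between the x axis of sink and the x axis of board_bare, either way round below 0.17 rad and angle between sink's own z axis and vertical below 0.08 rad and contact force between the fingers and sink below 0.2 N and linear speed of sink below 0.02 m/s), for 0.2 s.
2. the clamp of that nest is swung over and rests on the heat sink, let go by the robot, for one second (horizontal distance between sink and bare_pad below 0.008 m and z of sink in the frame of bare_pad between -0.003 and 0.004 m and angle between the x axis of sink and the x axis of board_bare, either way round below 0.17 rad and angle between sink's own z axis and vertical below 0.08 rad and contact force between the fingers and anything else below 0.3 N and ((horizontal distance between board_bare and nest_left below 0.06 m and value of joint clamp_left between -0.04 and 0.025 rad) or (horizontal distance between board_bare and nest_right below 0.06 m and value of joint clamp_right between -0.04 and 0.025 rad))), for 1 s.
At the end, for the whole second after the job is handed in: The heat sink rests flat on the bare board's pad, centre within 8 mm and long side within about 10 degrees of the board's, at rest; the bare board still lies in its nest (within 8 mm, flat); the fitted board is where it was (8 mm); both clamps stand fully open (above 1.75 rad) (horizontal distance between sink and bare_pad below 0.008 m and z of sink in the frame of bare_pad between -0.003 and 0.004 m and angle between the x axis of sink and the x axis of board_bare, either way round below 0.17 rad and angle between sink's own z axis and vertical below 0.08 rad and linear speed of sink below 0.02 m/s and distance of board_fitted from where it was at the start of the episode below 0.008 m and value of joint each of clamp_left, clamp_right above 1.75 rad and ((horizontal distance between board_bare and nest_left below 0.008 m and angle between board_bare's own z axis and vertical below 0.08 rad) or (horizontal distance between board_bare and nest_right below 0.008 m and angle between board_bare's own z axis and vertical below 0.08 rad))); the robot touches nothing.
It fails at once if the clamp of the already fitted board is swung ((horizontal distance between board_bare and nest_left below 0.06 m and value of joint clamp_right below 1.5 rad) or (horizontal distance between board_bare and nest_right below 0.06 m and value of joint clamp_left below 1.5 rad)).
It fails at once if the fitted board is pushed out of place (15 mm) (distance of board_fitted from where it was at the start of the episode above 0.015 m).
It fails at once if the heat sink is dropped (falls free faster than 0.45 m/s, about 10 mm) (contact force between the fingers and sink below 0.1 N and linear speed of sink above 0.45 m/s).
It fails at once if the spool, tin or screwdriver is pushed away (30 mm) (distance of any of spool, tin, driver from where it was at the start of the episode above 0.03 m).
It also fails if it takes over 72 s, if anything falls off the work surface, if the arm or the gripper's body presses on something with over 40 N, if the wrist force passes 120 N, or if a joint passes its speed limit or range.

## Working session

There is one attempt and no reset: what is moved stays moved. The work goes in short steps, Python scripts to look and compute and a tool call to move; the robot and the scene stay as the last step left them, time stands still between calls to the robot, and variables do not carry over. Pictures are saved under pics/ and viewed, at most 10 in all, crops included, and the job is handed in when it is done.

Besides the shell and the picture viewer there is one more tool, called after "Request:" by a JSON object that holds its "fn" and its "kwargs", one argument or row to a line. drive_tool: Moves the arm, as the interface text tells. Its arguments: {"type":"object","properties":{"travel":{"type":"array","items":{"type":"array","items":{"type":"number"}}},"rot":{"type":"array","items":{"type":"array","items":{"type":"number"}}},"jaw":{"type":"array","items":{"type":"number"}},"newtons":{"type":"number"}},"required":["travel","rot","jaw"]}

```bash
mkdir -p pics
python3 - <<'E'
from station import manip
import cv2,numpy as np
np.set_printoptions(precision=4,suppress=True)
for n in("side","top"):
    cv2.imwrite(f"pics/{n}0.png",manip.capture(n)[:,:,::-1]); print(n,manip.get_calibration(n))
s=manip.state();print(s['clock'],s['tcp_pos'],s['tool_rot'],s['force'],s['finger_gap'])
E
```

```text
side {'fx': 496.7390658245872, 'fy': 496.7390658245872, 'cx': 319.0687723245121, 'cy': 207.71272288572615, 'D': array([-0.0555,  0.    ,  0.    ,  0.    ,  0.    ]), 'xyz': array([0.2801, 0.7718, 0.8882]), 'attitude': array([[-0.9213,  0.2722, -0.2778],
       [-0.3886, -0.6184,  0.683 ],
       [ 0.0141,  0.7372,  0.6755]])}
top {'fx': 428.5581855128499, 'fy': 428.5581855128499, 'cx': 318.6965723075611, 'cy': 200.47153463738334, 'D': array([-0.101,  0.   ,  0.   ,  0.   ,  0.   ]), 'xyz': array([ 0.413 , -0.0226,  1.2042]), 'attitude': array([[-0.0081,  0.9799, -0.1993],
       [-1.    , -0.0083,  0.0001],
       [-0.0015,  0.1993,  0.9799]])}
0.1 [ 0.2171 -0.6122  0.2218] [[ 0.9425  0.3342 -0.0006]
 [ 0.3342 -0.9425  0.0013]
 [-0.0001 -0.0014 -1.    ]] [ 0.3333 -0.6397 -0.6441] 0.08712779315559549
```

View pics/side0.png

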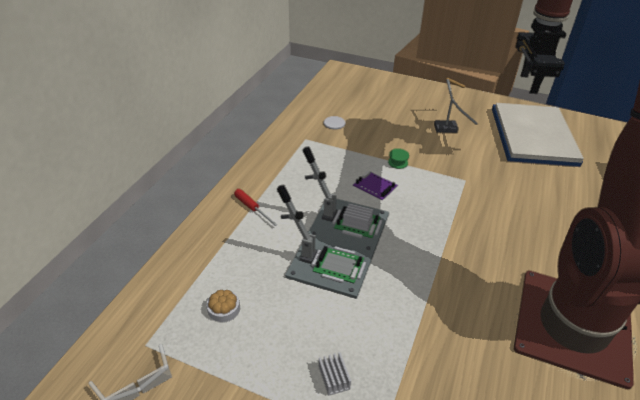

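View pics/top0.png

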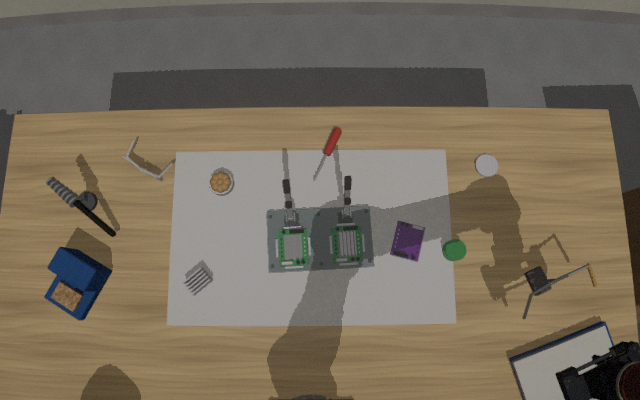

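Candidates:
- Sink: the loose one at top (198,279) / side (334,374), or the fitted one at top (347,243) / side (357,219).
- Board: bare green in the left nest at top (294,247) / side (340,264), the fitted green one, or the purple look-alike at top (408,241) / side (375,185).

By the description I choose the loose sink and the green board in the left nest. I'll check both in a close crop.

Run:
```python
import cv2,numpy as np
t=cv2.imread('pics/top0.png');s=cv2.imread('pics/side0.png')
def c(im,x,y,w=80,h=60):
    o=cv2.resize(im[y:y+h,x:x+w],(400,300),interpolation=cv2.INTER_CUBIC)
    for k in range(0,w,10): cv2.putText(o,str(x+k),(k*400//w,8),0,.3,(0,0,255)); cv2.line(o,(k*400//w,8),(k*400//w,14),(0,0,255),1)
    for k in range(0,h,10): cv2.putText(o,str(y+k),(0,k*300//h+3),0,.3,(0,0,255)); 
    return o
cv2.imwrite('pics/c1.png',np.vstack([np.hstack([c(t,160,250),c(s,295,340)]),np.hstack([c(t,255,215),c(s,285,235,100,75)])]))
```

```text
(no output)
```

View pics/c1.png

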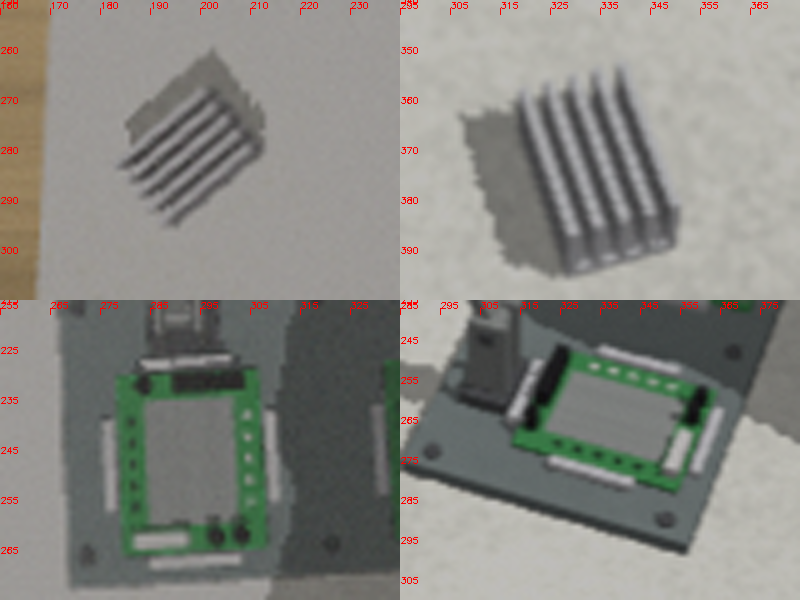

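The crop confirms the loose sink (top-view fin corners about (184,283), (202,268), (213,280), (194,295)). It also shows the bare pad in the left nest (top-view corners about (284,235), (302,235), (303,259), (284,260)). Next I'll fit poses from both views.

```bash
cat > h.py <<'E'
from station import manip
import cv2,numpy as np
from scipy.optimize import least_squares
np.set_printoptions(precision=4,suppress=True)
def proj(n,P):
    c=manip.get_calibration(n);R=np.array(c['attitude'])@np.diag([1,-1,-1])
    K=np.array([[c['fx'],0,c['cx']],[0,c['fy'],c['cy']],[0,0,1]])
    Q=(np.atleast_2d(P)-c['xyz'])@R
    return cv2.projectPoints(Q,np.zeros(3),np.zeros(3),K,np.array(c['D']))[0][:,0]
def ray(n,uv):
    c=manip.get_calibration(n);R=np.array(c['attitude'])@np.diag([1,-1,-1])
    K=np.array([[c['fx'],0,c['cx']],[0,c['fy'],c['cy']],[0,0,1]])
    p=cv2.undistortPoints(np.array([[uv]],float),K,np.array(c['D']))[0,0]
    return np.array(c['xyz']),R@np.array([p[0],p[1],1])
def atz(n,uv,z):
    o,d=ray(n,uv);return o+d*(z-o[2])/d[2]
def tri(a,b): return least_squares(lambda P:np.r_[proj('top',P)[0]-a,proj('side',P)[0]-b],[.5,0,.05]).x
def T(p,M): # p=x,y,z,yaw
    c,s=np.cos(p[3]),np.sin(p[3]);M=np.array(M);return M@np.array([[c,s,0],[-s,c,0],[0,0,1]])+p[:3]
def fit(obs,p0): # obs: (view, model point, pixel)
    f=lambda p:np.concatenate([proj(n,T(p,[m]))[0]-u for n,m,u in obs])
    r=least_squares(f,p0,loss='soft_l1');return r.x,f(r.x).reshape(-1,2)
E
python3 - <<'E'
from h import *
# pad, z unknown
def rect(a,b,z,top,side):
    M=[(a,b,z),(a,-b,z),(-a,-b,z),(-a,b,z)]
    return [('top',m,u) for m,u in zip(M,top)]+[('side',m,u) for m,u in zip(M,side)]
h=.0
pad=rect(.035,.025,0,[(284,235.4),(302.4,235.4),(303.2,259.2),(284.4,259.6)],[(320.75,266.75),(327.75,253.5),(355.25,261.25),(350,275)])
brd=rect(.05,.04,0,[(278.4,230),(306.6,229),(308.2,264.4),(279.4,265.6)],[(313.25,270.75),(326.25,246.25),(364.25,257.5),(354.5,283.25)])
for o in(pad,brd,pad+brd):
    x,r=fit(o,[.5,.07,.016,0]);print(x,np.abs(r).max(),np.sqrt((r**2).mean()))
print(r)
# sink corners individually triangulated (fin tops)
tp=[(202,267.6),(212.6,280),(194.4,295),(184,283)]
for v in tp: print('top@.034',atz('top',v,.034))
for v in[(319.4,358.4),(339.4,353.4),(350,381.6),(329,386.4)]: print('side@.034',atz('side',v,.034))
for v in[(329.4,395),(350.4,389)]: print('side@0',atz('side',v,0))
print('jig corner',atz('top',(268.6,272.6),.012),atz('side',(357,298),.012))
E
```

```text
[0.5232 0.0482 0.014  0.0366] 1.0898093490171448 0.6347968438764395
[0.5219 0.0488 0.0153 0.0382] 1.6408375907780055 0.5844385527517081
[0.5225 0.0485 0.0147 0.0378] 1.836866044987346 0.636521149110045
[[-0.0083 -0.0977]
 [-0.5127 -0.9023]
 [-0.3246  0.4747]
 [ 0.3918  0.8817]
 [ 0.0026  0.7438]
 [ 0.4063 -0.9908]
 [ 1.0508 -0.6377]
 [-0.3578  1.0729]
 [ 0.0736  0.211 ]
 [ 0.4383 -0.0752]
 [ 0.3305  0.4858]
 [ 0.1362  0.5776]
 [-0.9313 -0.4257]
 [-1.8369  0.2518]
 [ 0.0598  0.3849]
 [-0.5812 -0.4539]]
top@.034 [0.4668 0.2971 0.034 ]
top@.034 [0.4334 0.2667 0.034 ]
top@.034 [0.393  0.3153 0.034 ]
top@.034 [0.4251 0.3454 0.034 ]
side@.034 [0.4643 0.3025 0.034 ]
side@.034 [0.433  0.2772 0.034 ]
side@.034 [0.3935 0.3246 0.034 ]
side@.034 [0.4257 0.3488 0.034 ]
side@0 [0.4242 0.3478 0.    ]
side@0 [0.392  0.3208 0.    ]
jig corner [0.4537 0.1169 0.012 ] [0.451  0.1217 0.012 ]
```

Run:
```python
from h import *
a,b,H=.032,.022,.034
M=[(a,b,H),(a,-b,H),(-a,-b,H),(-a,b,H)]
tp=[(202,267.6),(212.6,280),(194.4,295),(184,283)];sd=[(319.4,358.4),(339.4,353.4),(350,381.6),(329,386.4)]
o=[('top',m,u) for m,u in zip(M,tp)]+[('side',m,u) for m,u in zip(M,sd)]+[('side',(-a,b,0),(329.4,395)),('side',(-a,-b,0),(350.4,389))]
x,r=fit(o,[.43,.31,0,-.87]);print(x,r.T)
for k in(1,2):  # single-view, z=0
    oo=[q for q in o if (q[0]=='top')==(k==1)]
    f=least_squares(lambda p:np.concatenate([proj(n,T([p[0],p[1],0,p[2]],[m]))[0]-u for n,m,u in oo]),[.43,.31,-.87]);print(f.x)
# overlay
im=cv2.vconcat
out=[]
for n,(x0,y0) in(('top',(160,250)),('side',(295,340))):
    I=cv2.imread(f'pics/{n}0.png')[y0:y0+60,x0:x0+80];I=cv2.resize(I,None,fx=5,fy=5,interpolation=cv2.INTER_CUBIC)
    for m in(M,[(q[0],q[1],0) for q in M]):
        P=((proj(n,T([x[0],x[1],0,x[3]],m))-[x0,y0]+.5)*5).astype(np.int32);cv2.polylines(I,[P],True,(0,0,255) if m is M else (255,0,0),1)
    out.append(I)
o2=[]
for n,(x0,y0) in(('top',(255,215)),('side',(295,235))):
    I=cv2.imread(f'pics/{n}0.png')[y0:y0+60,x0:x0+80];I=cv2.resize(I,None,fx=5,fy=5,interpolation=cv2.INTER_CUBIC)
    for a,b in((.035,.025),(.05,.04)):
        P=((proj(n,T([.5228,.0485,.016,.037],[(a,b,0),(a,-b,0),(-a,-b,0),(-a,b,0)]))-[x0,y0]+.5)*5).astype(np.int32);cv2.polylines(I,[P],True,(0,0,255),1)
    o2.append(I)
cv2.imwrite('pics/ov.png',np.vstack([np.hstack([cv2.copyMakeBorder(i,0,300-i.shape[0],0,0,0) for i in out]),np.hstack(o2)]))
```

```text
[ 0.4301  0.3081 -0.0076 -0.8626] [[ 0.3845 -0.3282 -0.2085  0.3793 -0.7316  0.675   1.4383  0.1577 -0.7491
  -0.019 ]
 [-0.1729 -0.2625  0.1293 -0.3113 -0.3881 -1.3299 -0.7604  0.9762  1.0314
   0.5732]]
[ 0.4296  0.3061 -0.8542]
[ 0.4291  0.312  -0.8693]
```

View pics/ov.png

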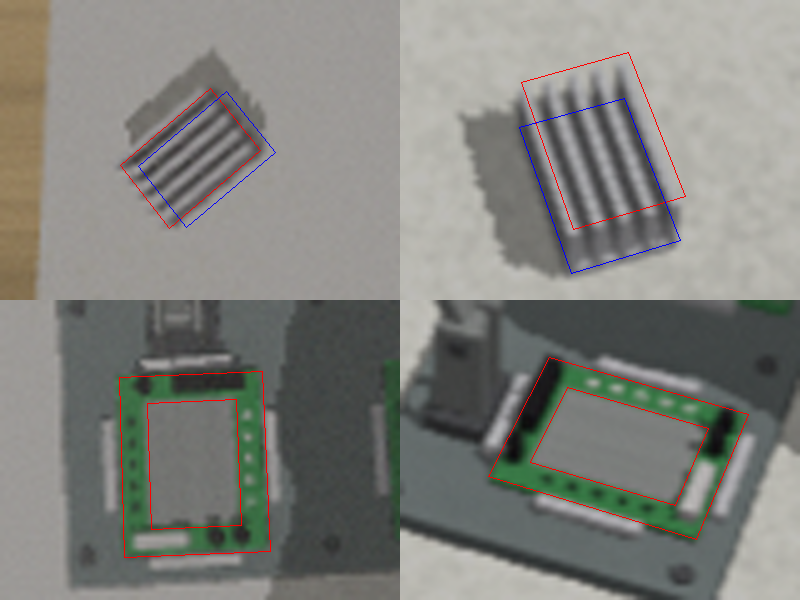

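The overlay agrees: pad at about (0.523, 0.0485), yaw 0.037; sink at about (0.4295, 0.309), yaw -0.862. Next I'll plan an arc around the base, rising and pulling in first so it clears the helping-hand stand.

```bash
cat >> h.py <<'E'
from scipy.spatial.transform import Rotation as Ro
def down(yaw): c,s=np.cos(yaw),np.sin(yaw); return np.array([[c,s,0],[s,-c,0],[0,0,-1]])
def plan(wps,start=None): # wps: (pos,yaw deg)
    s=manip.state();p,R=(np.array(s['tcp_pos']),np.array(s['tool_rot'])) if start is None else start
    for q,y in wps:
        q=np.array(q);R2=down(np.radians(y))
        d=R.T@(q-p);w=Ro.from_matrix(R.T@R2).as_rotvec()
        print('->',q,y,'travel',(d/.2).round(4),'rot',(w/(np.pi/4)).round(4),'mm %.0f deg %.1f'%(1e3*np.linalg.norm(d),np.degrees(np.linalg.norm(w))))
        p,R=q,R2
E
python3 - <<'E'
from h import *
print(tri((537,280),(447,127)),atz('top',(590,270),.15),atz('top',(527,316),.1))
az=[-67,-46,-25.5,-5,15,32];w=[]
for i,a in enumerate(az):
    r=[.52,.5,.5,.5,.5,.53][i];t=np.radians(a);w.append(((r*np.cos(t),r*np.sin(t),.34 if i<5 else .25),[30,50,70,90,110,130.6][i]))
w.append(((.4295,.309,.10),130.6));plan(w)
E
```

```text
[ 0.4181 -0.6387  0.0084] [ 0.441  -0.7117  0.15  ] [ 0.3298 -0.5561  0.1   ]
-> [ 0.2032 -0.4787  0.34  ] 30 travel [ 0.1576 -0.6535 -0.5903] rot [-0.0019 -0.0001 -0.2327] mm 179 deg 10.5
-> [ 0.3473 -0.3597  0.34  ] 50 travel [ 0.9217 -0.1549  0.    ] rot [ 0.      0.     -0.4444] mm 187 deg 20.0
-> [ 0.4513 -0.2153  0.34  ] 70 travel [ 0.8873 -0.0659  0.    ] rot [ 0.      0.     -0.4444] mm 178 deg 20.0
-> [ 0.4981 -0.0436  0.34  ] 90 travel [ 0.8867 -0.0737  0.    ] rot [ 0.      0.     -0.4444] mm 178 deg 20.0
-> [0.483  0.1294 0.34  ] 110 travel [ 0.8649 -0.0757  0.    ] rot [ 0.      0.     -0.4444] mm 174 deg 20.0
-> [0.4495 0.2809 0.25  ] 130.6 travel [0.7689 0.1016 0.45  ] rot [ 0.      0.     -0.4578] mm 179 deg 20.6
-> [0.4295 0.309  0.1   ] 130.6 travel [0.1718 0.0158 0.75  ] rot [0. 0. 0.] mm 154 deg 0.0
```

Request:
{"fn": "drive_tool", "kwargs": {
  "travel": [
    [0.158, -0.654, -0.59],
    [0.158, -0.654, -0.59],
    [0.158, -0.654, -0.59],
    [0.158, -0.654, -0.59],
    [0.158, -0.654, -0.59]
  ],
  "rot": [
    [0, 0, -0.233],
    [0, 0, -0.233],
    [0, 0, -0.233],
    [0, 0, -0.233],
    [0, 0, -0.233]
  ],
  "jaw": [1, 1, 1, 1, 1]
}}

```text
clock: 0.52
tcp_pos: [0.2039, -0.4763, 0.3454]
tool_rot: [[0.865, 0.502, 0.003], [0.502, -0.865, -0.004], [0.0, 0.005, -1.0]]
force: [0.6, -1.0, 2.2]
finger_gap: 0.0872
gripper_force: 0.0
```

Request:
{"fn": "drive_tool", "kwargs": {
  "travel": [
    [0.92, -0.155, 0],
    [0.92, -0.155, 0],
    [0.92, -0.155, 0],
    [0.92, -0.155, 0],
    [0.92, -0.155, 0]
  ],
  "rot": [
    [0, 0, -0.444],
    [0, 0, -0.444],
    [0, 0, -0.444],
    [0, 0, -0.444],
    [0, 0, -0.444]
  ],
  "jaw": [1, 1, 1, 1, 1]
}}

```text
clock: 0.93
tcp_pos: [0.351, -0.3556, 0.3402]
tool_rot: [[0.638, 0.77, 0.001], [0.77, -0.638, 0.001], [0.002, -0.0, -1.0]]
force: [-0.7, 1.1, 0.1]
finger_gap: 0.087
gripper_force: 0.0
```

Request:
{"fn": "drive_tool", "kwargs": {
  "travel": [
    [0.887, -0.066, 0],
    [0.887, -0.066, 0],
    [0.887, -0.066, 0],
    [0.887, -0.066, 0],
    [0.887, -0.066, 0]
  ],
  "rot": [
    [0, 0, -0.444],
    [0, 0, -0.444],
    [0, 0, -0.444],
    [0, 0, -0.444],
    [0, 0, -0.444]
  ],
  "jaw": [1, 1, 1, 1, 1]
}}

```text
clock: 1.35
tcp_pos: [0.4543, -0.209, 0.3402]
tool_rot: [[0.335, 0.942, 0.001], [0.942, -0.335, 0.002], [0.002, -0.0, -1.0]]
force: [-0.6, 0.2, -0.3]
finger_gap: 0.0872
gripper_force: 0.0
```

Request:
{"fn": "drive_tool", "kwargs": {
  "travel": [
    [0.887, -0.074, 0],
    [0.887, -0.074, 0],
    [0.887, -0.074, 0],
    [0.887, -0.074, 0],
    [0.887, -0.074, 0]
  ],
  "rot": [
    [0, 0, -0.444],
    [0, 0, -0.444],
    [0, 0, -0.444],
    [0, 0, -0.444],
    [0, 0, -0.444]
  ],
  "jaw": [1, 1, 1, 1, 1]
}}

```text
clock: 1.77
tcp_pos: [0.4987, -0.0367, 0.3405]
tool_rot: [[-0.007, 1.0, 0.0], [1.0, 0.007, 0.002], [0.002, 0.0, -1.0]]
force: [0.2, 1.5, 0.3]
finger_gap: 0.0874
gripper_force: 0.0
```

Request:
{"fn": "drive_tool", "kwargs": {
  "travel": [
    [0.865, -0.076, 0],
    [0.865, -0.076, 0],
    [0.865, -0.076, 0],
    [0.865, -0.076, 0],
    [0.865, -0.076, 0]
  ],
  "rot": [
    [0, 0, -0.444],
    [0, 0, -0.444],
    [0, 0, -0.444],
    [0, 0, -0.444],
    [0, 0, -0.444]
  ],
  "jaw": [1, 1, 1, 1, 1]
}}

```text
clock: 2.18
tcp_pos: [0.481, 0.1368, 0.3407]
tool_rot: [[-0.349, 0.937, 0.0], [0.937, 0.349, 0.002], [0.002, 0.001, -1.0]]
force: [-0.3, 1.1, -1.0]
finger_gap: 0.0871
gripper_force: 0.0
```

Request:
{"fn": "drive_tool", "kwargs": {
  "travel": [
    [0.769, 0.102, 0.45],
    [0.769, 0.102, 0.45],
    [0.769, 0.102, 0.45],
    [0.769, 0.102, 0.45],
    [0.769, 0.102, 0.45]
  ],
  "rot": [
    [0, 0, -0.458],
    [0, 0, -0.458],
    [0, 0, -0.458],
    [0, 0, -0.458],
    [0, 0, -0.458]
  ],
  "jaw": [1, 1, 1, 1, 1]
}}

```text
clock: 2.6
tcp_pos: [0.4462, 0.2849, 0.2476]
tool_rot: [[-0.654, 0.756, -0.004], [0.756, 0.654, 0.001], [0.003, -0.002, -1.0]]
force: [-0.4, -0.7, 0.7]
finger_gap: 0.0869
gripper_force: 0.0
```

Request:
{"fn": "drive_tool", "kwargs": {
  "travel": [
    [0.172, 0.016, 0.75],
    [0.172, 0.016, 0.75],
    [0.172, 0.016, 0.75],
    [0.172, 0.016, 0.75],
    [0.172, 0.016, 0.75]
  ],
  "rot": [
    [0, 0, 0],
    [0, 0, 0],
    [0, 0, 0],
    [0, 0, 0],
    [0, 0, 0]
  ],
  "jaw": [1, 1, 1, 1, 1]
}}

```text
clock: 3.02
tcp_pos: [0.4259, 0.3072, 0.0948]
tool_rot: [[-0.651, 0.759, -0.008], [0.759, 0.651, -0.004], [0.003, -0.009, -1.0]]
force: [-0.3, -1.3, -0.1]
finger_gap: 0.0866
gripper_force: 0.0
```

Request:
{"fn": "drive_tool", "kwargs": {
  "travel": [
    [0, 0, 0],
    [0, 0, 0]
  ],
  "rot": [
    [0, 0, 0],
    [0, 0, 0]
  ],
  "jaw": [1, 1]
}}

```text
clock: 3.18
tcp_pos: [0.4309, 0.3092, 0.1022]
tool_rot: [[-0.649, 0.76, 0.001], [0.76, 0.649, 0.001], [-0.0, 0.002, -1.0]]
force: [-0.2, -0.4, 0.7]
finger_gap: 0.0873
gripper_force: 0.0
```

Run:
```python
from h import *
o=[]
s=manip.state();print(s['tcp_pos'],s['tool_rot'],s['joint_positions'])
for n,(x0,y0) in(('top',(150,230)),('side',(275,300))):
    I=manip.capture(n)[:,:,::-1].copy()
    I=cv2.resize(I[y0:y0+100,x0:x0+100],None,fx=4,fy=4,interpolation=cv2.INTER_CUBIC)
    R=np.array(s['tool_rot']);t=np.array(s['tcp_pos'])
    for q in (t,t+R[:,1]*.0435,t-R[:,1]*.0435):
        u=((proj(n,q)[0]-[x0,y0]+.5)*4).astype(int);cv2.circle(I,tuple(int(k) for k in u),3,(0,0,255),1)
    o.append(I)
cv2.imwrite('pics/g1.png',np.hstack(o))
plan([((.4295,.309,.010),130.6)])
```

```text
[0.4309 0.3092 0.1022] [[-0.6494  0.7604  0.0013]
 [ 0.7604  0.6494  0.0011]
 [-0.0001  0.0017 -1.    ]] [ 0.0617  0.3075 -0.8803  1.8659  0.2666  1.0893 -0.2136]
-> [0.4295 0.309  0.01  ] 130.6 travel [ 0.0055 -0.01    0.464 ] rot [ 0.0041  0.0011 -0.0031] mm 93 deg 0.2
```

View pics/g1.png

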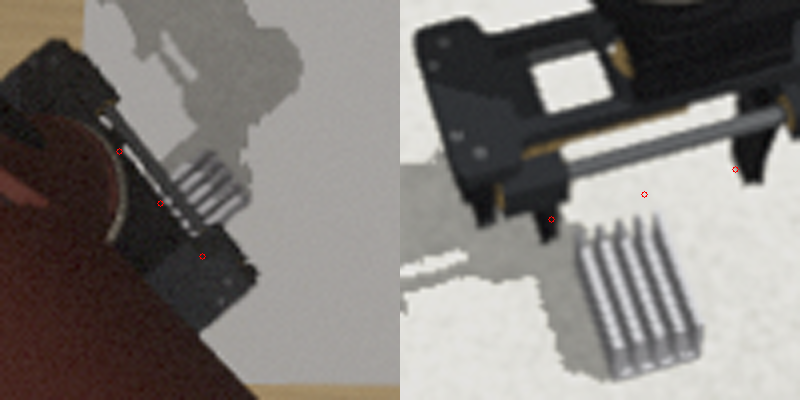

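The side view shows the fingertips about 4 px lower than predicted, at (550,238) against (551,219) in the crop. That puts a bias of roughly 5 mm in y on the side camera, matching its disagreement with the top view, so I'll trust the top view. The fingers straddle the sink along the right direction.

Request:
{"fn": "drive_tool", "kwargs": {
  "travel": [
    [-0.007, -0.014, 0.2],
    [-0.007, -0.014, 0.35],
    [-0.007, -0.014, 0.44],
    [-0.007, -0.014, 0.471],
    [-0.007, -0.014, 0.471]
  ],
  "rot": [
    [0, 0, 0],
    [0, 0, 0],
    [0, 0, 0],
    [0, 0, 0],
    [0, 0, 0]
  ],
  "jaw": [1, 1, 1, 1, 1],
  "newtons": 25
}}

```text
clock: 3.7
tcp_pos: [0.4289, 0.3058, 0.0065]
tool_rot: [[-0.649, 0.76, -0.0], [0.76, 0.649, -0.0], [0.0, -0.0, -1.0]]
force: [-0.6, 0.6, 0.4]
finger_gap: 0.0869
gripper_force: 0.0
```

Request:
{"fn": "drive_tool", "kwargs": {
  "travel": [
    [0, 0, 0],
    [0, 0, 0],
    [0, 0, 0],
    [0, 0, 0],
    [0, 0, 0]
  ],
  "rot": [
    [0, 0, 0],
    [0, 0, 0],
    [0, 0, 0],
    [0, 0, 0],
    [0, 0, 0]
  ],
  "jaw": [0.8, 0.65, 0.55, 0.45, 0.4],
  "newtons": 25
}}

```text
clock: 4.12
tcp_pos: [0.429, 0.3063, 0.0071]
tool_rot: [[-0.65, 0.76, 0.001], [0.76, 0.65, 0.0], [-0.0, 0.001, -1.0]]
force: [-0.1, 0.4, -0.3]
finger_gap: 0.0614
gripper_force: 0.0
```

Request:
{"fn": "drive_tool", "kwargs": {
  "travel": [
    [0, 0, 0],
    [0, 0, 0],
    [0, 0, 0],
    [0, 0, 0],
    [0, 0, 0]
  ],
  "rot": [
    [0, 0, 0],
    [0, 0, 0],
    [0, 0, 0],
    [0, 0, 0],
    [0, 0, 0]
  ],
  "jaw": [0.4, 0.3, 0.3, 0.3, 0.3],
  "newtons": 25
}}

```text
clock: 4.53
tcp_pos: [0.4288, 0.3064, 0.0066]
tool_rot: [[-0.65, 0.76, 0.001], [0.76, 0.65, 0.0], [-0.0, 0.001, -1.0]]
force: [0.3, -0.4, 3.3]
finger_gap: 0.044
gripper_force: 25.0
```

Run:
```python
from h import *
def M(a,b): return [(a,b,0),(a,-b,0),(-a,-b,0),(-a,b,0)]
pad=list(zip(M(.035,.025),[(284,235.4),(302.4,235.4),(303.2,259.2),(284.4,259.6)]))
brd=list(zip(M(.05,.04),[(278.4,230),(306.6,229),(308.2,264.4),(279.4,265.6)]))
for o in(pad,brd,pad+brd):
    f=least_squares(lambda p:np.concatenate([proj('top',T([p[0],p[1],.016,p[2]],[m]))[0]-u for m,u in o]),[.52,.048,.037]);print(f.x,abs(f.fun).max())
plan([((.4288,.3064,.12),130.6),((.475,.18,.12),156),((.522,.048,.12),182.1),((.522,.048,.04),182.1)])
```

```text
[0.5227 0.0481 0.0194] 0.853761941444219
[0.5233 0.0491 0.0362] 0.374038459229439
[0.523  0.0486 0.031 ] 1.0566220838485663
-> [0.4288 0.3064 0.12  ] 130.6 travel [ 0.      0.0006 -0.5668] rot [ 0.0008  0.0001 -0.0013] mm 113 deg 0.1
-> [0.475 0.18  0.12 ] 156 travel [-0.6302 -0.2359  0.    ] rot [ 0.      0.     -0.5644] mm 135 deg 25.4
-> [0.522 0.048 0.12 ] 182.1 travel [-0.4831 -0.5074  0.    ] rot [ 0.    0.   -0.58] mm 140 deg 26.1
-> [0.522 0.048 0.04 ] 182.1 travel [0.  0.  0.4] rot [0. 0. 0.] mm 80 deg 0.0
```

Request:
{"fn": "drive_tool", "kwargs": {
  "travel": [
    [0, 0, -0.1],
    [0, 0, -0.25],
    [0, 0, -0.4],
    [0, 0, -0.52],
    [0, 0, -0.567]
  ],
  "rot": [
    [0, 0, 0],
    [0, 0, 0],
    [0, 0, 0],
    [0, 0, 0],
    [0, 0, 0]
  ],
  "jaw": [0.3, 0.3, 0.3, 0.3, 0.3]
}}

```text
clock: 4.95
tcp_pos: [0.4293, 0.3071, 0.1227]
tool_rot: [[-0.65, 0.76, 0.003], [0.76, 0.65, 0.002], [-0.001, 0.003, -1.0]]
force: [0.1, 1.0, -0.9]
finger_gap: 0.0442
gripper_force: 25.0
```

Request:
{"fn": "drive_tool", "kwargs": {
  "travel": [
    [-0.1, -0.037, 0],
    [-0.24, -0.09, 0],
    [-0.39, -0.146, 0],
    [-0.53, -0.198, 0],
    [-0.63, -0.236, 0]
  ],
  "rot": [
    [0, 0, -0.09],
    [0, 0, -0.21],
    [0, 0, -0.34],
    [0, 0, -0.47],
    [0, 0, -0.564]
  ],
  "jaw": [0.3, 0.3, 0.3, 0.3, 0.3]
}}

```text
clock: 5.37
tcp_pos: [0.4747, 0.1763, 0.1186]
tool_rot: [[-0.914, 0.405, -0.001], [0.405, 0.914, -0.001], [0.001, -0.002, -1.0]]
force: [0.4, -0.2, -1.1]
finger_gap: 0.0439
gripper_force: 25.0
```

Request:
{"fn": "drive_tool", "kwargs": {
  "travel": [
    [-0.12, -0.126, 0],
    [-0.24, -0.252, 0],
    [-0.36, -0.378, 0],
    [-0.44, -0.462, 0],
    [-0.483, -0.507, 0]
  ],
  "rot": [
    [0, 0, -0.144],
    [0, 0, -0.288],
    [0, 0, -0.432],
    [0, 0, -0.53],
    [0, 0, -0.58]
  ],
  "jaw": [0.3, 0.3, 0.3, 0.3, 0.3]
}}

```text
clock: 5.78
tcp_pos: [0.5215, 0.0433, 0.1184]
tool_rot: [[-0.999, -0.035, -0.002], [-0.035, 0.999, -0.001], [0.002, -0.001, -1.0]]
force: [0.2, 0.0, -1.2]
finger_gap: 0.0437
gripper_force: 25.0
```

Request:
{"fn": "drive_tool", "kwargs": {
  "travel": [
    [0, 0, 0.05],
    [0, 0, 0.15],
    [0, 0, 0.2],
    [0, 0, 0.2],
    [0, 0, 0.2]
  ],
  "rot": [
    [0, 0, 0],
    [0, 0, 0],
    [0, 0, 0],
    [0, 0, 0],
    [0, 0, 0]
  ],
  "jaw": [0.3, 0.3, 0.3, 0.3, 0.3]
}}

```text
clock: 6.2
tcp_pos: [0.5204, 0.0486, 0.079]
tool_rot: [[-0.999, -0.036, -0.002], [-0.036, 0.999, 0.001], [0.002, 0.001, -1.0]]
force: [0.3, -0.0, -0.7]
finger_gap: 0.0439
gripper_force: 25.0
```

Run:
```python
from h import *
plan([((.523,.0486,.032),182)])
o=[]
for n,(x0,y0) in(('top',(245,190)),('side',(285,200))):
    I=manip.capture(n)[:,:,::-1]
    o.append(cv2.resize(I[y0:y0+100,x0:x0+100],None,fx=4,fy=4,interpolation=cv2.INTER_CUBIC))
cv2.imwrite('pics/g2.png',np.hstack(o))
```

```text
-> [0.523  0.0486 0.032 ] 182 travel [-0.0137 -0.0005  0.2349] rot [ 0.0008 -0.0027  0.0018] mm 47 deg 0.1
```

View pics/g2.png

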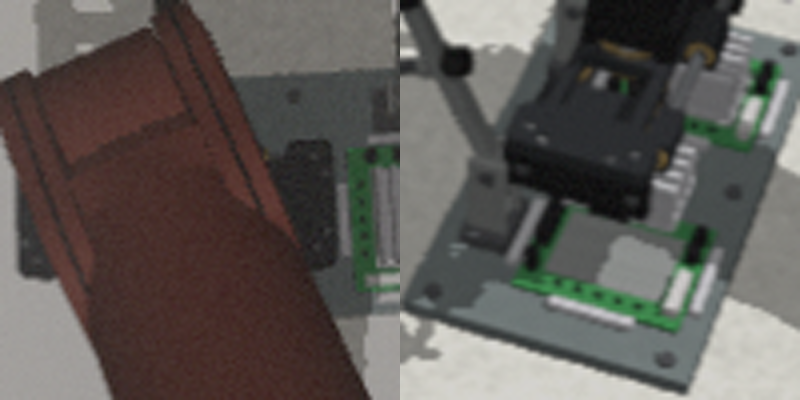

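The side view shows the sink held between the fingers above the pad, which is at about (600,255) in the crop. The top view is hidden by the arm. I'll lower gently and watch the force.

Request:
{"fn": "drive_tool", "kwargs": {
  "travel": [
    [-0.014, 0, 0.08],
    [-0.014, 0, 0.16],
    [-0.014, 0, 0.22],
    [-0.014, 0, 0.235],
    [-0.014, 0, 0.235]
  ],
  "rot": [
    [0, 0, 0],
    [0, 0, 0],
    [0, 0, 0],
    [0, 0, 0],
    [0, 0, 0]
  ],
  "jaw": [0.3, 0.3, 0.3, 0.3, 0.3]
}}

```text
clock: 6.72
tcp_pos: [0.5237, 0.048, 0.0324]
tool_rot: [[-0.999, -0.036, -0.001], [-0.036, 0.999, 0.0], [0.001, 0.0, -1.0]]
force: [0.7, 0.1, -1.3]
finger_gap: 0.0437
gripper_force: 25.0
```

Request:
{"fn": "drive_tool", "kwargs": {
  "travel": [
    [0, 0, 0.01],
    [0, 0, 0.02],
    [0, 0, 0.03],
    [0, 0, 0.035],
    [0, 0, 0.035]
  ],
  "rot": [
    [0, 0, 0],
    [0, 0, 0],
    [0, 0, 0],
    [0, 0, 0],
    [0, 0, 0]
  ],
  "jaw": [0.3, 0.3, 0.3, 0.3, 0.3]
}}

```text
clock: 7.13
tcp_pos: [0.5242, 0.0477, 0.0258]
tool_rot: [[-0.999, -0.035, 0.0], [-0.035, 0.999, -0.0], [-0.0, -0.0, -1.0]]
force: [0.9, 0.9, -1.7]
finger_gap: 0.0438
gripper_force: 25.0
```

Correcting (-1, +1) mm in xy, then down in 1 mm steps.

Request:
{"fn": "drive_tool", "kwargs": {
  "travel": [
    [0.005, 0.004, 0],
    [0.005, 0.004, 0.005],
    [0.005, 0.004, 0.01],
    [0.005, 0.004, 0.015],
    [0.005, 0.004, 0.015]
  ],
  "rot": [
    [0, 0, 0],
    [0, 0, 0],
    [0, 0, 0],
    [0, 0, 0],
    [0, 0, 0]
  ],
  "jaw": [0.3, 0.3, 0.3, 0.3, 0.3]
}}

```text
clock: 7.55
tcp_pos: [0.5232, 0.0485, 0.0227]
tool_rot: [[-0.999, -0.035, 0.0], [-0.035, 0.999, 0.0], [-0.0, 0.0, -1.0]]
force: [-0.3, -0.1, -1.0]
finger_gap: 0.0439
gripper_force: 25.0
```

Request:
{"fn": "drive_tool", "kwargs": {
  "travel": [
    [0, 0, 0.002],
    [0, 0, 0.004],
    [0, 0, 0.006],
    [0, 0, 0.006]
  ],
  "rot": [
    [0, 0, 0],
    [0, 0, 0],
    [0, 0, 0],
    [0, 0, 0]
  ],
  "jaw": [0.3, 0.3, 0.3, 0.3]
}}

```text
clock: 7.88
tcp_pos: [0.5232, 0.0486, 0.0226]
tool_rot: [[-0.999, -0.035, -0.0], [-0.035, 0.999, -0.001], [0.0, -0.001, -1.0]]
force: [-7.1, -1.8, 14.6]
finger_gap: 0.0442
gripper_force: 25.0
```

Contact with the pad at z = 0.0226. Easing the preload and opening.

Request:
{"fn": "drive_tool", "kwargs": {
  "travel": [
    [0, 0, -0.004],
    [0, 0, -0.004],
    [0, 0, -0.004],
    [0, 0, -0.004],
    [0, 0, -0.004]
  ],
  "rot": [
    [0, 0, 0],
    [0, 0, 0],
    [0, 0, 0],
    [0, 0, 0],
    [0, 0, 0]
  ],
  "jaw": [0.3, 0.52, 0.56, 0.6, 0.66]
}}

```text
clock: 8.3
tcp_pos: [0.5231, 0.0485, 0.0222]
tool_rot: [[-0.999, -0.035, -0.0], [-0.035, 0.999, 0.0], [0.0, 0.0, -1.0]]
force: [0.8, -0.1, -0.5]
finger_gap: 0.0528
gripper_force: 0.0
```

Request:
{"fn": "drive_tool", "kwargs": {
  "travel": [
    [0, 0, -0.004],
    [0, 0, -0.03],
    [0, 0, -0.12],
    [0, 0, -0.3],
    [0, 0, -0.45]
  ],
  "rot": [
    [0, 0, 0],
    [0, 0, 0],
    [0, 0, 0],
    [0, 0, 0],
    [0, 0, 0]
  ],
  "jaw": [0.68, 0.68, 0.68, 0.68, 0.68]
}}

```text
clock: 8.72
tcp_pos: [0.5226, 0.049, 0.1137]
tool_rot: [[-0.999, -0.036, -0.001], [-0.036, 0.999, 0.001], [0.001, 0.001, -1.0]]
force: [1.0, 0.1, 0.7]
finger_gap: 0.0589
gripper_force: 0.0
```

Request:
{"fn": "drive_tool", "kwargs": {
  "travel": [
    [0.5, 0, -0.5],
    [0.5, 0, -0.5],
    [0.5, 0, -0.5],
    [0.5, 0, -0.5],
    [0.5, 0, -0.5]
  ],
  "rot": [
    [0, 0, 0],
    [0, 0, 0],
    [0, 0, 0],
    [0, 0, 0],
    [0, 0, 0]
  ],
  "jaw": [0.68, 0.68, 0.68, 0.68, 0.68]
}}

```text
clock: 9.13
tcp_pos: [0.4227, 0.0452, 0.2156]
tool_rot: [[-0.999, -0.035, 0.005], [-0.035, 0.999, -0.004], [-0.005, -0.005, -1.0]]
force: [0.8, 0.8, -0.4]
finger_gap: 0.0591
gripper_force: 0.0
```

Run:
```python
from h import *
print(manip.state()['joint_positions'])
plan([((.523,.0486,.25),182)])
o=[]
for n,(x0,y0,w,f) in(('top',(255,170,100,4)),('side',(265,170,133,3))):
    I=manip.capture(n)[:,:,::-1]; cv2.imwrite(f'pics/{n}3.png',I)
    o.append(cv2.resize(I[y0:y0+w,x0:x0+w],(400,400),interpolation=cv2.INTER_CUBIC))
cv2.imwrite('pics/g3.png',np.hstack(o))
```

```text
[ 0.8188 -0.1397 -0.9296  1.9479 -0.1118  1.275   1.5321]
-> [0.523  0.0486 0.25  ] 182 travel [-0.5025 -0.0013 -0.1698] rot [-0.0058  0.0059  0.0004] mm 106 deg 0.4
```

View pics/g3.png

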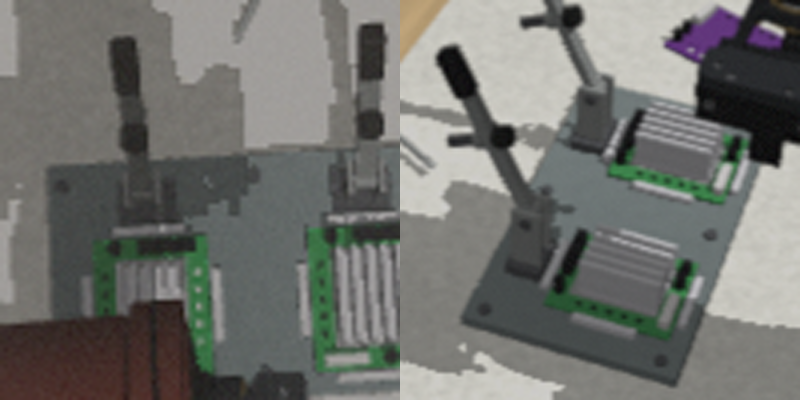

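The sink sits flat and centred on the pad. The left clamp grip shows at top ≈(286,186.5) and side ≈(284,193.3). I'll check it against the model and plan the reach.

Run:
```python
from h import *
print('tri',tri((286.0,186.5),(284,193.3)),'top@.1915',atz('top',(286,186.5),.1915))
y=.035;c,s=np.cos(y),np.sin(y);g=np.array([.523+.1324*c,.0486+.1324*s,.1915]);print('model',g)
print('px',proj('top',g),proj('side',g))
# right grip for yaw check: crop (371,52)/4
print('right',atz('top',(255+92.5,170+14),.1915))
plan([((.56,.05,.31),182),((g[0],g[1],.26),182),((g[0],g[1],.1725),182)])
```

```text
tri [0.6534 0.0561 0.192 ] top@.1915 [0.6543 0.0564 0.1915]
model [0.6553 0.0532 0.1915]
px [[287.2898 186.072 ]] [[283.5567 192.3695]]
right [ 0.6593 -0.0932  0.1915]
-> [0.56 0.05 0.31] 182 travel [-0.6838  0.0023 -0.4834] rot [-0.0032  0.0028 -0.0006] mm 167 deg 0.2
-> [0.6553 0.0532 0.26  ] 182 travel [-0.4769 -0.0005  0.25  ] rot [0. 0. 0.] mm 108 deg 0.0
-> [0.6553 0.0532 0.1725] 182 travel [0.     0.     0.4375] rot [0. 0. 0.] mm 88 deg 0.0
```

Model and triangulation agree within 3 mm. I'll use (0.655, 0.055).

Request:
{"fn": "drive_tool", "kwargs": {
  "travel": [
    [-0.684, 0.002, -0.483],
    [-0.684, 0.002, -0.483],
    [-0.684, 0.002, -0.483],
    [-0.684, 0.002, -0.483],
    [-0.684, 0.002, -0.483]
  ],
  "rot": [
    [0, 0, 0],
    [0, 0, 0],
    [0, 0, 0],
    [0, 0, 0],
    [0, 0, 0]
  ],
  "jaw": [0.68, 0.68, 0.68, 0.68, 0.68]
}}

```text
clock: 9.65
tcp_pos: [0.5665, 0.0492, 0.309]
tool_rot: [[-0.999, -0.032, 0.001], [-0.032, 0.999, 0.007], [-0.001, 0.007, -1.0]]
force: [-1.1, 0.2, -0.8]
finger_gap: 0.0591
gripper_force: 0.0
```

Request:
{"fn": "drive_tool", "kwargs": {
  "travel": [
    [-0.2, 0.007, 0.05],
    [-0.38, 0.007, 0.15],
    [-0.476, 0.007, 0.25],
    [-0.476, 0.007, 0.25],
    [-0.476, 0.007, 0.25]
  ],
  "rot": [
    [0, 0, 0],
    [0, 0, 0],
    [0, 0, 0],
    [0, 0, 0],
    [0, 0, 0]
  ],
  "jaw": [0.68, 0.68, 0.68, 0.68, 0.68]
}}

```text
clock: 10.07
tcp_pos: [0.6549, 0.0556, 0.2549]
tool_rot: [[-0.999, -0.036, -0.006], [-0.036, 0.999, 0.003], [0.006, 0.003, -1.0]]
force: [0.1, -0.1, 1.0]
finger_gap: 0.0592
gripper_force: 0.0
```

Request:
{"fn": "drive_tool", "kwargs": {
  "travel": [
    [0, 0, 0.1],
    [0, 0, 0.22],
    [0, 0, 0.34],
    [0, 0, 0.425],
    [0, 0, 0.425]
  ],
  "rot": [
    [0, 0, 0],
    [0, 0, 0],
    [0, 0, 0],
    [0, 0, 0],
    [0, 0, 0]
  ],
  "jaw": [0.68, 0.68, 0.68, 0.68, 0.68]
}}

```text
clock: 10.48
tcp_pos: [0.6529, 0.0546, 0.1709]
tool_rot: [[-0.999, -0.036, -0.004], [-0.036, 0.999, -0.0], [0.004, -0.0, -1.0]]
force: [0.1, 0.6, 0.4]
finger_gap: 0.0596
gripper_force: 0.0
```

Run:
```python
from h import *
plan([((.655,.055,.1725),181.95)])
o=[]
for n,(x0,y0,w) in(('top',(240,150,100)),('side',(245,140,100))):
    I=manip.capture(n)[:,:,::-1]
    o.append(cv2.resize(I[y0:y0+w,x0:x0+w],(400,400),interpolation=cv2.INTER_CUBIC))
cv2.imwrite('pics/g4.png',np.hstack(o))
```

```text
-> [0.655  0.055  0.1725] 181.95 travel [-0.0103  0.0016 -0.0081] rot [-0.0003 -0.0057  0.0019] mm 3 deg 0.3
```

View pics/g4.png

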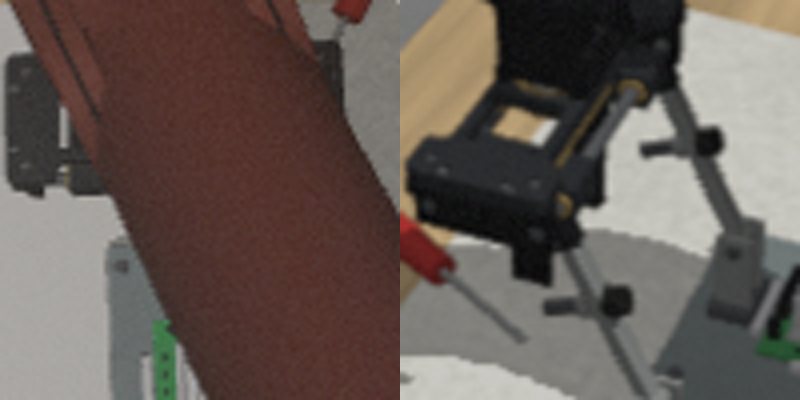

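In the side view the left finger (525,265) straddles the clamp grip and the arm comes out below it, so the position is right. The right clamp is clear behind. Closing.

Request:
{"fn": "drive_tool", "kwargs": {
  "travel": [
    [-0.01, 0.002, -0.008],
    [-0.01, 0.002, -0.008],
    [-0.01, 0.002, -0.008],
    [-0.01, 0.002, -0.008],
    [-0.01, 0.002, -0.008]
  ],
  "rot": [
    [0, 0, 0],
    [0, 0, 0],
    [0, 0, 0],
    [0, 0, 0],
    [0, 0, 0]
  ],
  "jaw": [0.5, 0.4, 0.3, 0.25, 0.2],
  "newtons": 15
}}

```text
clock: 11.0
tcp_pos: [0.6571, 0.0556, 0.1761]
tool_rot: [[-0.999, -0.035, 0.001], [-0.035, 0.999, 0.0], [-0.001, 0.0, -1.0]]
force: [-0.4, 0.4, 0.8]
finger_gap: 0.0334
gripper_force: 0.0
```

Request:
{"fn": "drive_tool", "kwargs": {
  "travel": [
    [0, 0, 0],
    [0, 0, 0],
    [0, 0, 0],
    [0, 0, 0],
    [0, 0, 0]
  ],
  "rot": [
    [0, 0, 0],
    [0, 0, 0],
    [0, 0, 0],
    [0, 0, 0],
    [0, 0, 0]
  ],
  "jaw": [0.2, 0.15, 0.1, 0.1, 0.1],
  "newtons": 15
}}

```text
clock: 11.42
tcp_pos: [0.6569, 0.0554, 0.1756]
tool_rot: [[-0.999, -0.035, -0.0], [-0.035, 0.999, -0.0], [0.0, -0.0, -1.0]]
force: [-0.2, -0.4, -0.3]
finger_gap: 0.0157
gripper_force: 15.0
```

Run:
```python
import numpy as np
q=np.array([2,1.9,1.8,1.7,1.6,1.5, 1.4,1.3,1.2,1.1,1.0, .9,.8,.7,.6,.5, .4,.3,.2,.1,.02])
for k in range(0,20,5):
    print(q[k+1:k+6]);print([[round(float((np.cos(a)-np.cos(q[k]))*.69),3),0,round(float(-(np.sin(a)-np.sin(q[k]))*.69),3)] for a in q[k+1:k+6]])
```

```text
[1.9 1.8 1.7 1.6 1.5]
[[0.064, 0, -0.026], [0.13, 0, -0.045], [0.198, 0, -0.057], [0.267, 0, -0.062], [0.336, 0, -0.061]]
[1.4 1.3 1.2 1.1 1. ]
[[0.068, 0, 0.008], [0.136, 0, 0.023], [0.201, 0, 0.045], [0.264, 0, 0.073], [0.324, 0, 0.108]]
[0.9 0.8 0.7 0.6 0.5]
[[0.056, 0, 0.04], [0.108, 0, 0.086], [0.155, 0, 0.136], [0.197, 0, 0.191], [0.233, 0, 0.25]]
[0.4  0.3  0.2  0.1  0.02]
[[0.03, 0, 0.062], [0.054, 0, 0.127], [0.071, 0, 0.194], [0.081, 0, 0.262], [0.084, 0, 0.317]]
```

Request:
{"fn": "drive_tool", "kwargs": {
  "travel": [
    [0.064, 0, -0.026],
    [0.13, 0, -0.045],
    [0.198, 0, -0.057],
    [0.267, 0, -0.062],
    [0.336, 0, -0.061]
  ],
  "rot": [
    [0, 0, 0],
    [0, 0, 0],
    [0, 0, 0],
    [0, 0, 0],
    [0, 0, 0]
  ],
  "jaw": [0.1, 0.1, 0.1, 0.1, 0.1]
}}

```text
clock: 11.83
tcp_pos: [0.5901, 0.0522, 0.188]
tool_rot: [[-0.999, -0.034, 0.002], [-0.034, 0.999, -0.001], [-0.002, -0.001, -1.0]]
force: [3.0, -3.9, -1.6]
finger_gap: 0.0159
gripper_force: 15.0
```

Request:
{"fn": "drive_tool", "kwargs": {
  "travel": [
    [0.068, 0, 0.008],
    [0.136, 0, 0.023],
    [0.201, 0, 0.045],
    [0.264, 0, 0.073],
    [0.324, 0, 0.108]
  ],
  "rot": [
    [0, 0, 0],
    [0, 0, 0],
    [0, 0, 0],
    [0, 0, 0],
    [0, 0, 0]
  ],
  "jaw": [0.1, 0.1, 0.1, 0.1, 0.1]
}}

```text
clock: 12.25
tcp_pos: [0.5253, 0.0489, 0.1665]
tool_rot: [[-0.999, -0.034, 0.002], [-0.034, 0.999, -0.003], [-0.002, -0.003, -1.0]]
force: [1.5, -7.3, 1.3]
finger_gap: 0.016
gripper_force: 15.0
```

Request:
{"fn": "drive_tool", "kwargs": {
  "travel": [
    [0.056, 0, 0.04],
    [0.108, 0, 0.086],
    [0.155, 0, 0.136],
    [0.197, 0, 0.191],
    [0.233, 0, 0.25]
  ],
  "rot": [
    [0, 0, 0],
    [0, 0, 0],
    [0, 0, 0],
    [0, 0, 0],
    [0, 0, 0]
  ],
  "jaw": [0.1, 0.1, 0.1, 0.1, 0.1]
}}

```text
clock: 12.67
tcp_pos: [0.4785, 0.0465, 0.116]
tool_rot: [[-0.999, -0.033, 0.001], [-0.033, 0.999, -0.004], [-0.001, -0.004, -1.0]]
force: [3.6, -9.0, -0.5]
finger_gap: 0.0162
gripper_force: 15.0
```

Request:
{"fn": "drive_tool", "kwargs": {
  "travel": [
    [0.03, -0.004, 0.062],
    [0.054, -0.006, 0.127],
    [0.065, -0.006, 0.165],
    [0.075, -0.006, 0.215],
    [0.08, -0.006, 0.25]
  ],
  "rot": [
    [0, 0, 0],
    [0, 0, 0],
    [0, 0, 0],
    [0, 0, 0],
    [0, 0, 0]
  ],
  "jaw": [0.1, 0.1, 0.1, 0.1, 0.1]
}}

```text
clock: 13.08
tcp_pos: [0.4623, 0.0456, 0.0655]
tool_rot: [[-0.999, -0.034, -0.0], [-0.034, 0.999, -0.002], [0.0, -0.002, -1.0]]
force: [1.0, -5.9, -0.1]
finger_gap: 0.0158
gripper_force: 15.0
```

Request:
{"fn": "drive_tool", "kwargs": {
  "travel": [
    [0.002, 0, 0.015],
    [0.003, 0, 0.03],
    [0.004, 0, 0.045],
    [0.004, 0, 0.055],
    [0.004, 0, 0.055]
  ],
  "rot": [
    [0, 0, 0],
    [0, 0, 0],
    [0, 0, 0],
    [0, 0, 0],
    [0, 0, 0]
  ],
  "jaw": [0.1, 0.1, 0.1, 0.1, 0.1]
}}

```text
clock: 13.5
tcp_pos: [0.4614, 0.0456, 0.0547]
tool_rot: [[-0.999, -0.034, -0.001], [-0.034, 0.999, -0.002], [0.001, -0.002, -1.0]]
force: [0.2, -7.0, -1.0]
finger_gap: 0.0158
gripper_force: 15.0
```

Request:
{"fn": "drive_tool", "kwargs": {
  "travel": [
    [0, 0, 0.006],
    [0, 0, 0.012],
    [0, 0, 0.018],
    [0, 0, 0.022],
    [0, 0, 0.022]
  ],
  "rot": [
    [0, 0, 0],
    [0, 0, 0],
    [0, 0, 0],
    [0, 0, 0],
    [0, 0, 0]
  ],
  "jaw": [0.1, 0.1, 0.1, 0.1, 0.1]
}}

```text
clock: 13.92
tcp_pos: [0.4614, 0.0456, 0.0505]
tool_rot: [[-0.999, -0.034, -0.001], [-0.034, 0.999, -0.002], [0.001, -0.002, -1.0]]
force: [-0.4, -7.2, -0.7]
finger_gap: 0.0157
gripper_force: 15.0
```

Request:
{"fn": "drive_tool", "kwargs": {
  "travel": [
    [0, 0, 0.004],
    [0, 0, 0.008],
    [0, 0, 0.012],
    [0, 0, 0.012]
  ],
  "rot": [
    [0, 0, 0],
    [0, 0, 0],
    [0, 0, 0],
    [0, 0, 0]
  ],
  "jaw": [0.1, 0.1, 0.1, 0.1]
}}

```text
clock: 14.25
tcp_pos: [0.4619, 0.0455, 0.0491]
tool_rot: [[-0.999, -0.034, -0.0], [-0.034, 0.999, -0.003], [0.0, -0.003, -1.0]]
force: [-5.7, -7.9, 15.8]
finger_gap: 0.0159
gripper_force: 15.0
```

Foot contact. Releasing, then waiting with the fingers clear.

Request:
{"fn": "drive_tool", "kwargs": {
  "travel": [
    [0, 0, -0.009],
    [0, 0, -0.009],
    [0, 0, -0.009],
    [0, 0, -0.009],
    [0, 0, -0.009]
  ],
  "rot": [
    [0, 0, 0],
    [0, 0, 0],
    [0, 0, 0],
    [0, 0, 0],
    [0, 0, 0]
  ],
  "jaw": [0.1, 0.3, 0.4, 0.5, 0.5]
}}

```text
clock: 14.67
tcp_pos: [0.4617, 0.0477, 0.0502]
tool_rot: [[-0.999, -0.035, 0.0], [-0.035, 0.999, 0.0], [-0.0, 0.0, -1.0]]
force: [0.2, 0.3, -0.1]
finger_gap: 0.0351
gripper_force: 0.0
```

Request:
{"fn": "drive_tool", "kwargs": {
  "travel": [
    [0, 0, 0],
    [0, 0, 0],
    [0, 0, 0],
    [0, 0, 0],
    [0, 0, 0]
  ],
  "rot": [
    [0, 0, 0],
    [0, 0, 0],
    [0, 0, 0],
    [0, 0, 0],
    [0, 0, 0]
  ],
  "jaw": [0.5, 0.5, 0.5, 0.5, 0.5]
}}

```text
clock: 15.08
tcp_pos: [0.4617, 0.0475, 0.0501]
tool_rot: [[-0.999, -0.035, -0.0], [-0.035, 0.999, 0.0], [0.0, 0.0, -1.0]]
force: [-0.2, -0.3, 0.4]
finger_gap: 0.0437
gripper_force: 0.0
```

Request:
{"fn": "drive_tool", "kwargs": {
  "travel": [
    [0, 0, 0],
    [0, 0, 0],
    [0, 0, 0],
    [0, 0, 0],
    [0, 0, 0]
  ],
  "rot": [
    [0, 0, 0],
    [0, 0, 0],
    [0, 0, 0],
    [0, 0, 0],
    [0, 0, 0]
  ],
  "jaw": [0.5, 0.5, 0.5, 0.5, 0.5]
}}

```text
clock: 15.5
tcp_pos: [0.4617, 0.0474, 0.0502]
tool_rot: [[-0.999, -0.035, -0.0], [-0.035, 0.999, 0.0], [0.0, 0.0, -1.0]]
force: [0.7, 1.0, 0.6]
finger_gap: 0.0434
gripper_force: 0.0
```

Request:
{"fn": "drive_tool", "kwargs": {
  "travel": [
    [0, 0, 0],
    [0, 0, 0],
    [0, 0, 0],
    [0, 0, 0],
    [0, 0, 0]
  ],
  "rot": [
    [0, 0, 0],
    [0, 0, 0],
    [0, 0, 0],
    [0, 0, 0],
    [0, 0, 0]
  ],
  "jaw": [0.5, 0.5, 0.5, 0.5, 0.5]
}}

```text
clock: 15.92
tcp_pos: [0.4617, 0.0474, 0.0502]
tool_rot: [[-0.999, -0.035, -0.0], [-0.035, 0.999, 0.0], [0.0, 0.0, -1.0]]
force: [-0.8, -0.8, 0.5]
finger_gap: 0.0434
gripper_force: 0.0
```

Request:
{"fn": "drive_tool", "kwargs": {
  "travel": [
    [0, 0, 0],
    [0, 0, 0],
    [0, 0, 0],
    [0, 0, 0],
    [0, 0, 0]
  ],
  "rot": [
    [0, 0, 0],
    [0, 0, 0],
    [0, 0, 0],
    [0, 0, 0],
    [0, 0, 0]
  ],
  "jaw": [0.5, 0.5, 0.5, 0.5, 0.5]
}}

```text
clock: 16.33
tcp_pos: [0.4617, 0.0474, 0.0502]
tool_rot: [[-0.999, -0.035, 0.0], [-0.035, 0.999, 0.0], [-0.0, 0.0, -1.0]]
force: [-0.1, -0.8, 0.4]
finger_gap: 0.0433
gripper_force: 0.0
```

Run:
```python
from h import *
o=[]
for n,(x0,y0,w) in(('top',(250,180,100)),('side',(265,190,133))):
    I=manip.capture(n)[:,:,::-1]
    o.append(cv2.resize(I[y0:y0+w,x0:x0+w],(400,400),interpolation=cv2.INTER_CUBIC))
cv2.imwrite('pics/g5.png',np.hstack(o))
```

```text
(no output)
```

View pics/g5.png

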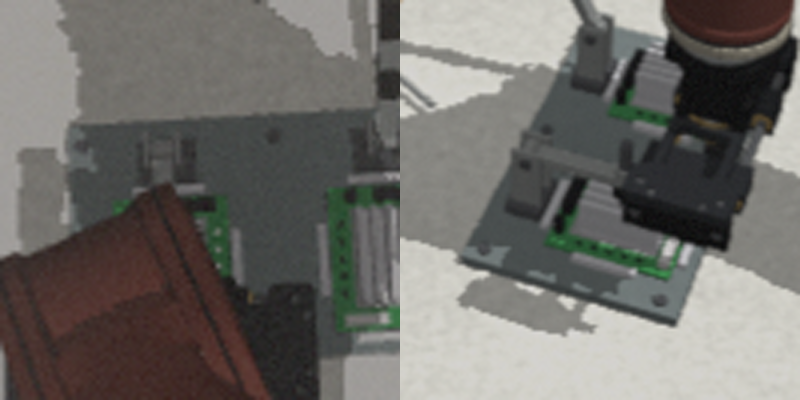

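The side view shows the clamp level on the sink, fingers clear for about 1.8 s. I'll re-grip (2 mm to -y) and swing it back.

Request:
{"fn": "drive_tool", "kwargs": {
  "travel": [
    [0, -0.01, 0],
    [0, -0.01, 0],
    [0, -0.01, 0],
    [0, -0.01, 0],
    [0, -0.01, 0]
  ],
  "rot": [
    [0, 0, 0],
    [0, 0, 0],
    [0, 0, 0],
    [0, 0, 0],
    [0, 0, 0]
  ],
  "jaw": [0.5, 0.4, 0.3, 0.2, 0.15],
  "newtons": 20
}}

```text
clock: 16.85
tcp_pos: [0.4618, 0.0454, 0.0502]
tool_rot: [[-0.999, -0.035, -0.0], [-0.035, 0.999, 0.0], [0.0, 0.0, -1.0]]
force: [-0.7, -1.0, 0.0]
finger_gap: 0.0243
gripper_force: 0.0
```

Request:
{"fn": "drive_tool", "kwargs": {
  "travel": [
    [0, 0, 0],
    [0, 0, 0],
    [0, 0, 0],
    [0, 0, 0],
    [0, 0, 0]
  ],
  "rot": [
    [0, 0, 0],
    [0, 0, 0],
    [0, 0, 0],
    [0, 0, 0],
    [0, 0, 0]
  ],
  "jaw": [0.1, 0.1, 0.1, 0.1, 0.1],
  "newtons": 20
}}

```text
clock: 17.27
tcp_pos: [0.4618, 0.0455, 0.0502]
tool_rot: [[-0.999, -0.036, 0.0], [-0.036, 0.999, 0.0], [-0.0, 0.0, -1.0]]
force: [0.7, 1.4, 0.2]
finger_gap: 0.0157
gripper_force: 20.0
```

Run:
```python
import numpy as np
q=np.array([0,.05,.15,.25,.35,.45,.55,.65,.75,.85,.95,1.05,1.15,1.25,1.35,1.45,1.55,1.65,1.75,1.86,1.97])
for k in range(0,20,5):
    print([[round(float((np.cos(a)-np.cos(q[k]))*.69),3),round(.0075*(q[k]-a)*-1,3),round(float(-(np.sin(a)-np.sin(q[k]))*.69),3)] for a in q[k+1:k+6]])
```

```text
[[-0.001, np.float64(0.0), -0.034], [-0.008, np.float64(0.001), -0.103], [-0.021, np.float64(0.002), -0.171], [-0.042, np.float64(0.003), -0.237], [-0.069, np.float64(0.003), -0.3]]
[[-0.033, np.float64(0.001), -0.061], [-0.072, np.float64(0.002), -0.117], [-0.116, np.float64(0.002), -0.17], [-0.166, np.float64(0.003), -0.218], [-0.22, np.float64(0.004), -0.261]]
[[-0.058, np.float64(0.001), -0.037], [-0.12, np.float64(0.001), -0.069], [-0.184, np.float64(0.002), -0.094], [-0.25, np.float64(0.003), -0.112], [-0.318, np.float64(0.004), -0.124]]
[[-0.069, np.float64(0.001), -0.005], [-0.138, np.float64(0.001), -0.003], [-0.206, np.float64(0.002), 0.006], [-0.28, np.float64(0.003), 0.024], [-0.351, np.float64(0.004), 0.049]]
```

Request:
{"fn": "drive_tool", "kwargs": {
  "travel": [
    [-0.001, 0, -0.034],
    [-0.008, 0.001, -0.103],
    [-0.021, 0.002, -0.171],
    [-0.042, 0.003, -0.237],
    [-0.069, 0.003, -0.3]
  ],
  "rot": [
    [0, 0, 0],
    [0, 0, 0],
    [0, 0, 0],
    [0, 0, 0],
    [0, 0, 0]
  ],
  "jaw": [0.1, 0.1, 0.1, 0.1, 0.1]
}}

```text
clock: 17.68
tcp_pos: [0.4748, 0.0462, 0.1107]
tool_rot: [[-0.999, -0.035, -0.001], [-0.035, 0.999, -0.001], [0.002, -0.001, -1.0]]
force: [2.6, 0.7, -6.8]
finger_gap: 0.0158
gripper_force: 20.0
```

Request:
{"fn": "drive_tool", "kwargs": {
  "travel": [
    [-0.033, 0.001, -0.061],
    [-0.072, 0.002, -0.117],
    [-0.116, 0.002, -0.17],
    [-0.166, 0.003, -0.218],
    [-0.22, 0.004, -0.261]
  ],
  "rot": [
    [0, 0, 0],
    [0, 0, 0],
    [0, 0, 0],
    [0, 0, 0],
    [0, 0, 0]
  ],
  "jaw": [0.1, 0.1, 0.1, 0.1, 0.1]
}}

```text
clock: 18.1
tcp_pos: [0.5183, 0.0484, 0.1627]
tool_rot: [[-0.999, -0.035, -0.003], [-0.035, 0.999, -0.001], [0.003, -0.001, -1.0]]
force: [-0.8, -0.1, -5.0]
finger_gap: 0.0157
gripper_force: 20.0
```

Request:
{"fn": "drive_tool", "kwargs": {
  "travel": [
    [-0.058, 0.001, -0.037],
    [-0.12, 0.001, -0.069],
    [-0.184, 0.002, -0.094],
    [-0.25, 0.003, -0.112],
    [-0.318, 0.004, -0.124]
  ],
  "rot": [
    [0, 0, 0],
    [0, 0, 0],
    [0, 0, 0],
    [0, 0, 0],
    [0, 0, 0]
  ],
  "jaw": [0.1, 0.1, 0.1, 0.1, 0.1]
}}

```text
clock: 18.52
tcp_pos: [0.5825, 0.0516, 0.1877]
tool_rot: [[-0.999, -0.035, -0.002], [-0.035, 0.999, -0.001], [0.002, -0.0, -1.0]]
force: [-3.0, -0.4, 0.0]
finger_gap: 0.0161
gripper_force: 20.0
```

Request:
{"fn": "drive_tool", "kwargs": {
  "travel": [
    [-0.069, 0.001, -0.005],
    [-0.138, 0.001, -0.003],
    [-0.206, 0.002, 0.006],
    [-0.28, 0.003, 0.024],
    [-0.34, 0.004, 0.045]
  ],
  "rot": [
    [0, 0, 0],
    [0, 0, 0],
    [0, 0, 0],
    [0, 0, 0],
    [0, 0, 0]
  ],
  "jaw": [0.1, 0.1, 0.1, 0.1, 0.1]
}}

```text
clock: 18.93
tcp_pos: [0.6516, 0.0552, 0.1789]
tool_rot: [[-0.999, -0.035, -0.0], [-0.035, 0.999, 0.0], [0.0, 0.0, -1.0]]
force: [-1.6, 0.3, 2.5]
finger_gap: 0.0158
gripper_force: 20.0
```

Releasing, rising clear, and backing off to the right-rear for a clear view.

Request:
{"fn": "drive_tool", "kwargs": {
  "travel": [
    [0, 0, 0],
    [0, 0, 0],
    [0, 0, 0],
    [0, 0, 0],
    [0, 0, 0]
  ],
  "rot": [
    [0, 0, 0],
    [0, 0, 0],
    [0, 0, 0],
    [0, 0, 0],
    [0, 0, 0]
  ],
  "jaw": [0.3, 0.45, 0.6, 0.65, 0.68]
}}

```text
clock: 19.35
tcp_pos: [0.6506, 0.0548, 0.1785]
tool_rot: [[-0.999, -0.035, 0.0], [-0.035, 0.999, -0.0], [-0.0, -0.0, -1.0]]
force: [0.7, 0.4, -0.6]
finger_gap: 0.0413
gripper_force: 0.0
```

Request:
{"fn": "drive_tool", "kwargs": {
  "travel": [
    [0, 0, 0],
    [0, 0, -0.1],
    [0, 0, -0.3],
    [0, 0, -0.5],
    [0, 0, -0.65]
  ],
  "rot": [
    [0, 0, 0],
    [0, 0, 0],
    [0, 0, 0],
    [0, 0, 0],
    [0, 0, 0]
  ],
  "jaw": [0.68, 0.68, 0.68, 0.68, 0.68]
}}

```text
clock: 19.77
tcp_pos: [0.6509, 0.0552, 0.3116]
tool_rot: [[-0.999, -0.035, 0.002], [-0.035, 0.999, 0.0], [-0.002, 0.0, -1.0]]
force: [1.2, 1.1, 1.4]
finger_gap: 0.0591
gripper_force: 0.0
```

Request:
{"fn": "drive_tool", "kwargs": {
  "travel": [
    [0.6, 0.7, 0],
    [0.6, 0.7, 0],
    [0.6, 0.7, 0],
    [0.6, 0.7, 0],
    [0.6, 0.7, 0]
  ],
  "rot": [
    [0, 0, 0],
    [0, 0, 0],
    [0, 0, 0],
    [0, 0, 0],
    [0, 0, 0]
  ],
  "jaw": [0.68, 0.68, 0.68, 0.68, 0.68]
}}

```text
clock: 20.18
tcp_pos: [0.5217, 0.1959, 0.309]
tool_rot: [[-0.999, -0.042, 0.001], [-0.042, 0.999, -0.0], [-0.001, -0.0, -1.0]]
force: [-0.8, 0.3, 1.4]
finger_gap: 0.0593
gripper_force: 0.0
```

Request:
{"fn": "drive_tool", "kwargs": {
  "travel": [
    [0.4, 0.8, 0],
    [0.4, 0.8, 0],
    [0.4, 0.8, 0],
    [0.4, 0.8, 0],
    [0.4, 0.8, 0]
  ],
  "rot": [
    [0, 0, 0],
    [0, 0, 0],
    [0, 0, 0],
    [0, 0, 0],
    [0, 0, 0]
  ],
  "jaw": [0.68, 0.68, 0.68, 0.68, 0.68]
}}

```text
clock: 20.6
tcp_pos: [0.4354, 0.3535, 0.309]
tool_rot: [[-0.999, -0.043, 0.0], [-0.043, 0.999, 0.002], [-0.0, 0.002, -1.0]]
force: [-0.6, 0.6, -0.4]
finger_gap: 0.0592
gripper_force: 0.0
```

Run:
```python
from h import *
o=[]
for n,(x0,y0,w) in(('top',(255,170,100)),('side',(265,170,133))):
    I=manip.capture(n)[:,:,::-1]
    J=cv2.resize(I[y0:y0+w,x0:x0+w],(400,400),interpolation=cv2.INTER_CUBIC)
    if n=='top':
        P=((proj(n,T([.523,.0486,.05,.035],[(a,b,0) for a,b in((.032,.022),(.032,-.022),(-.032,-.022),(-.032,.022))]))-[x0,y0]+.5)*4).astype(np.int32);cv2.polylines(J,[P],True,(0,0,255),1)
    o.append(J)
cv2.imwrite('pics/g6.png',np.hstack(o))
```

```text
(no output)
```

View pics/g6.png

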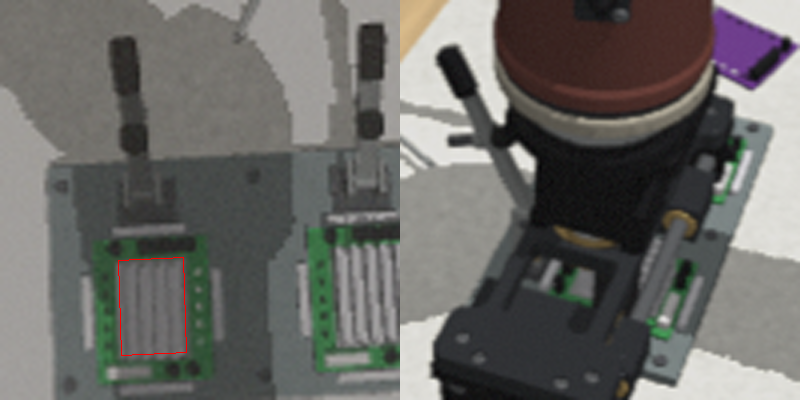

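In the top view the sink (118-186, 258-356 in the crop) matches the target outline. The left clamp is back at its open position (125,65), and the right clamp and fitted board are unchanged. Handing in.

```bash
python3 -c "
from station import manip
print(manip.sign_off())"
```

```text
the job is handed in; nothing more can be done
None
```

The heat sink is flat and centred on the left nest's bare board, its clamp pressed on it for about 1.8 s and is fully open again, and the job is handed in; the hand-in gave no verdict.

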